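# Open the battery hatch of the camera test pack

## Robot

A 7-joint arm with a two-finger parallel gripper is mounted at the origin on the work surface; the furniture and walls round the work are solid. World frame = base frame: x ahead of the robot, y to its left, z up, the work surface at z = 0. Lengths are in m, angles in rad, forces in N, time in s.
With the tool pointing down it reaches from about 0.425 to 0.95 m from the base axis. Payload 4.7 kg.
Tool frame: the origin (TCP) lies at the very end of the fingers, on their centre line; the grasp point (between the pads) lies 19 mm behind it; z points along the fingers, y is the line along which they close (so a half turn about z gives the same grasp; the last joint's range is limited). The gripper opens to 85 mm and grips with 20 to 120 N. Pads are 22 mm wide; open, the fingers measure 114 mm over their backs; the gripper's body (76 mm by 85 mm) begins 54 mm behind the grasp point. The pads swing forward as they close: fully open they stand 13 mm farther back than shut.
Start: joints at [1.31, 0.469, -0.049, 1.532, 0.024, 1.141, -0.082], TCP at [0.155, -0.657, 0.231] pointing down, gripper open.
Joint ranges: [-2.59, 2.59], [-0.33, 1.99], [-1.39, 1.29], [0.1, 2.45], [-1.04, 4.18], [0.21, 1.99], [-2.66, 2.66]. Speed limits (rad/s): [2.57, 2.57, 3.14, 3.14, 3.14, 3.14, 3.14].

## Interface

Orientations are given as a unit quaternion [x, y, z, w].
In Python, from bench import bot gives the robot as it stands.
- The arm moves only by the tool step_arm, never from a script. Its argument "targets" is a list of rows, each an object of numbers: "ax", "ay", "az": the turn, a rotation vector about the tool's x, y, z in rad; "dx", "dy", "dz": the shift along the tool's x, y, z in m; "hand": the closure, from 0 (fully open) to 1 (shut). In form: [{"ax": .., "ay": .., "az": .., "dx": .., "dy": .., "dz": .., "hand": ..}, ...]. A call has 1 to 8 rows; each row shifts and turns the commanded pose from where the row before left it, along the tool's axes as they then stand; what a row does not reach is not made up. A row lasts 1/8 s, in which the tool goes at most 62.5 mm and 10.7 degrees, less where a joint would pass 70% of its speed; a pose out of reach is approached as far as the arm can. A call is refused whole if a number of a shift passes 0.0625 or a number of a turn 0.188, either way. A call with a gripper value outside its range is refused whole. The fingers move at their own pace and stop on an object; "squeeze" is the grip in N (left out, the last holds). Time passes only in rows, so rows that do not move let the fingers close. It gives the time, the measured TCP pose, the force, the opening and the grip force at its end, in the units of the state.
- bot.read_state(): the state, without advancing time (a new reading comes with each control period).
- bot.grab_frame(name): name is "scene" or "top"; returns a dict with "color" (480x640x3 uint8, red, green, blue), "z_map" (480x640 float32, m along the optical axis (not along the pixel's ray), 0 where there is no reading), "camera_matrix" (3x3 intrinsics, pixels), "eye" and "rotation" of the camera in the world. Camera axes: x right, y up, looking along -z (the intrinsics and any distortion apply to the point x, -y, -z); pixel columns grow to the right and rows downward; lengths in m; the calibration is good to about 2 mm. A picture is of the moment at which its call begins.
- bot.close_job(): hands the job in; it is judged then, once.
The state is a dict: "t": time; "q": joint angles; "qvel": joint speeds; "tau": joint torques, N m; "tcp_pos": TCP position; "orientation": TCP orientation; "force": force on the tool from outside, world axes, zero at the start; "moment": the same for the moment, N m; "opening": finger opening in m; "gripper_force": force on a finger pad.
Only numpy, scipy, OpenCV 4.12 (cv2) and the standard library are available. Lean on these libraries where they do the work, as an engineer would, in place of code of your own. Each camera call takes 0.05 s, during which the arm holds its last target. There are 200 camera calls.

## Task

The grey camera test pack needs new cells: first switch it off by pressing down the white-dotted end of its red rocker, then press the black battery hatch on its orange thumb pad so that the push-push latch under it lets go, and take your hand away to see that the hatch pops up and stays ajar by itself. Then push the hatch over with a fingertip until it leans right back against its stop, off the latch, and leave it there. Only press and push: pick nothing up, leave the pack standing where it is, and do not disturb the other things on the bench.

Things in the scene. Friction and masses are not known exactly. Their poses are not given: they have to be found in the camera images.
- pack: Grey camera test battery pack, dark lower half, loose on rubber feet, about 2.4 kg. Origin: middle of its underside, on the bench; x from its front (four round sockets) to its back, y to its left, z up. It is 140 (x) by 190 (y) mm; its deck is 80 mm above the bench, but for x below -33 mm there is a lower front ledge, 64 mm above the bench. Rocker on the right of the deck, hatch on the left.
- hatch (a joint): Black hatch, 80 mm wide, 60 mm from hinge (at its back, along the pack's y) to free edge (front); a 4 mm plate with a 6 mm thick free edge, flush with the deck when shut. Radians: 0 shut, about 0.75 ajar on the latch plunger, 2.0 folded back on its stop; down to -0.15 while pressed. Free hinge: past about 1.7 it falls back to its stop by its weight, before that onto the plunger.
- latch (a joint): Plunger of the push-push latch under the hatch, 36 mm in front of the hinge, metres: 0 latched in, 0.030 sprung out, down to -0.005 when pressed home. Pressed in by 2 mm or more (the thumb pad 3 to 7 mm down, with 4 to 5 N) and let go, it springs out and lifts the hatch ajar; a second such press latches it in again.
- rocker (a joint): Red rocker of the pack's switch, 40 mm long (along the pack's x), 26 mm wide. Radians: 0 on (front end up, its top 18 mm above the deck), 0.40 off (front end down, its top 12 mm above the deck). It snaps over the middle (0.2) with 2 to 5 N on its end and stays.
- rocker_dot (a point): White dot on the front end of the red rocker, on its top face, 15 mm in front of the rocker's pivot: press it straight down to switch off. It sinks about 6 mm.
- hatch_pad (a point): Middle of the orange thumb pad (24 x 40 mm) on top of the hatch, 13 mm behind its free edge, 49 mm in front of the hinge line; moves with the hatch. Press here, straight down.
- hatch_edge (a point): Middle of the hatch's free edge, at its top; moves with the hatch. When the hatch is ajar this edge is about 42 mm above the deck, 45 mm in front of the hinge line, so a fingertip fits in front of it, reaching below it, and swings it over by pushing it back and up. Rounded (6 mm) and smooth.
- hatch_hinge (a point): Middle of the hatch's hinge line, fixed to the pack: 31 mm behind and 33 mm to the left of the pack's origin, 81.5 mm above the bench.
- bullet_camera: Bystander, to be left in its place: finished white bullet camera standing on its round foot, 210 mm tall.
- tape_roll: Bystander, to be left in its place: roll of brown kraft tape lying flat, 90 mm across, 24 mm high.
- camera_back_a: Bystander, to be left in its place: white camera back shell with green boards and loose leads, about 45 mm high.
- camera_back_b: Bystander, to be left in its place: another white camera back shell with green boards and loose leads, about 45 mm high.
- flux_bottle: Bystander, to be left in its place: small white bottle with a red needle cap, 44 mm wide, 140 mm tall.
- spray_can: Bystander, to be left in its place: orange aerosol can, 56 mm wide, 199 mm tall. (Also fixed in the room, not listed: two tray stacks of green boards, 233 mm tall, between the robot and these things, x 0.23 to 0.54, y -0.23 to 0.22; and the cable of a hanging adapter, straight up from it at x 0.35 to 0.40, y -0.47 to -0.53, z 0.1 to 1.0).
- tweezers: Bystander, to be left in its place: steel tweezers lying flat, 124 mm long, 9 mm high.

How it is judged:
By the outcome, as a careful person would: the job done as asked, in the order asked, and still so for the second after the job is handed in, with the robot touching nothing.
It also fails if it takes over 64 s, if anything falls off the work surface, if the arm or the gripper's body presses on something with over 40 N, if the wrist force passes 120 N, or if a joint passes its speed limit or range.

## Working session

There is one attempt and no reset: what is moved stays moved. The work goes in short steps, Python scripts to look and compute and a tool call to move; the robot and the scene stay as the last step left them, time stands still between calls to the robot, and variables do not carry over. Pictures are saved under pics/ and viewed, at most 10 in all, crops included, and the job is handed in when it is done.

Besides the shell and the picture viewer there is one more tool, called as name([rows], argument=value, ...), one row to a line, values as JSON. step_arm: Moves the arm, as the interface text tells. Its arguments: {"type":"object","properties":{"targets":{"type":"array","items":{"type":"object","properties":{"ax":{"type":"number"},"ay":{"type":"number"},"az":{"type":"number"},"dx":{"type":"number"},"dy":{"type":"number"},"dz":{"type":"number"},"hand":{"type":"number"}}}},"squeeze":{"type":"number"}},"required":["targets"]}

```bash
mkdir -p pics; cat > h.py <<'E'
import numpy as np,cv2
from bench import bot
def grab(n):
    f=bot.grab_frame(n); return f
def world(f):
    K=f["camera_matrix"];z=f["z_map"];h,w=z.shape
    u,v=np.meshgrid(np.arange(w),np.arange(h))
    p=np.stack([(u-K[0,2])/K[0,0]*z,-(v-K[1,2])/K[1,1]*z,-z],-1)
    return p@np.array(f["rotation"]).T+np.array(f["eye"])
E
python3 - <<'E'
from h import *
for n in("scene","top"):
    f=grab(n); cv2.imwrite(f"pics/{n}0.png",f["color"][...,::-1]); np.savez(f"{n}0.npz",**f); print(n,f["eye"],f["rotation"],f["camera_matrix"],(f["z_map"]>0).mean(),[k for k in f])
s=bot.read_state();print(s)
E
```

```text
scene [-0.0416364   0.77564671  0.71462389] [-0.19372972  0.41275791  0.79733048 -0.39542865] [[484.95821383   0.         318.26849125]
 [  0.         484.95821383 241.28982387]
 [  0.           0.           1.        ]] 0.9959635416666667 ['color', 'z_map', 'camera_matrix', 'eye', 'rotation']
top [0.49184316 0.21090551 1.50639356] [ 0.04496529 -0.03336453 -0.7041042   0.70788573] [[560.06787652   0.         319.44551361]
 [  0.         560.06787652 235.80516092]
 [  0.           0.           1.        ]] 0.9957942708333334 ['color', 'z_map', 'camera_matrix', 'eye', 'rotation']
{'t': 0.1, 'q': array([ 1.31012994,  0.46939734, -0.04857761,  1.53354572,  0.02407336,
        1.14098352, -0.08229161]), 'qvel': array([ 0.00044521, -0.00094768, -0.00021879, -0.00351507,  0.00108473,
       -0.00145338, -0.00088055]), 'tau': array([ 2.88994706e-04, -5.11515141e+01, -4.71421180e-02, -2.38390732e+01,
        1.07968578e-02,  4.38394971e-03,  3.02241858e-06]), 'tcp_pos': array([ 0.15494079, -0.65645653,  0.23035382]), 'orientation': array([ 9.93292085e-01,  1.15629014e-01, -1.22274054e-04, -8.66268070e-04]), 'force': array([-0.48005096,  0.77086483,  0.0060253 ]), 'moment': array([0.03123497, 0.00291081, 0.00134154]), 'gripper_force': 0.0, 'opening': 0.08536395577190285}
```

Rotation is a quaternion; I'll handle that in the helper.

View pics/scene0.png

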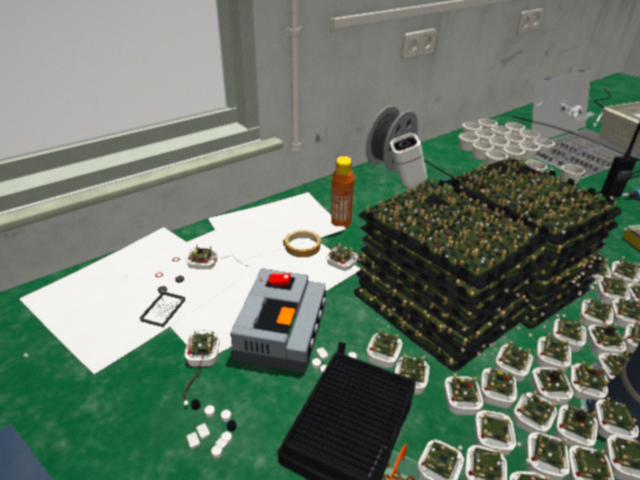

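View pics/top0.png

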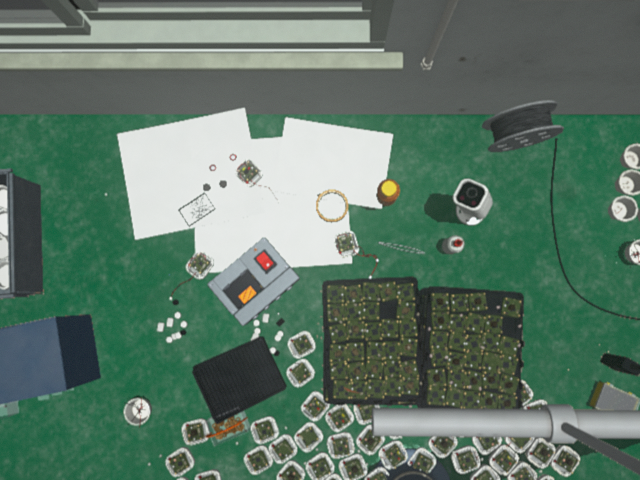

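The pack is in the top view at about (253,281), with the red rocker at (264,260), the orange pad at (247,295) and its front facing lower right. In the scene view the rocker is at (280,280) and the pad at (286,316).

```bash
sed -i 's/np.array(f\["rotation"\])/R.from_quat(f["rotation"]).as_matrix()/; 1i from scipy.spatial.transform import Rotation as R' h.py
cat >> h.py <<'E'
def masks(f):
    hsv=cv2.cvtColor(np.ascontiguousarray(f["color"]),cv2.COLOR_RGB2HSV);H,S,V=cv2.split(hsv)
    return dict(red=((H<5)|(H>174))&(S>150)&(V>110),orange=(H>8)&(H<20)&(S>170)&(V>150))
E
python3 - <<'E'
from h import *
for n in("scene","top"):
    f=dict(np.load(n+"0.npz"));P=world(f);M=masks(f)
    roi=np.zeros(P.shape[:2],bool)
    if n=="top": roi[230:330,200:305]=1
    else: roi[255:380,225:335]=1
    for k,m in M.items():
        m=m&roi; p=P[m]; c=np.median(p,0)
        r=cv2.minAreaRect(np.argwhere(m)[:,::-1].astype(np.float32))
        print(n,k,m.sum(),c.round(4),p.min(0).round(3),p.max(0).round(3),r)
    z=P[...,2]; d=roi&(z>.07)&(z<.088)&(np.hypot(P[...,0]-.4,P[...,1]-.4)<.6)
    r=cv2.minAreaRect((P[d][:,:2]*1000).astype(np.float32));print("deck",r,np.median(z[d]))
    d=roi&(z>.05)&(z<.12);r=cv2.minAreaRect((P[d][:,:2]*1000).astype(np.float32));print("all",r)
    d=roi&(z>.058)&(z<.069);print("ledge",np.median(P[d],0),d.sum())
    if n=="top":
        c=cv2.resize(f["color"][225:335,195:310,::-1],None,fx=5,fy=5,interpolation=cv2.INTER_CUBIC)
    else: c=cv2.resize(f["color"][255:380,225:335,::-1],None,fx=4.4,fy=4.4,interpolation=cv2.INTER_CUBIC)
    cv2.imwrite(f"pics/{n}c.png",c)
# heights around start -> pack corridor
f=dict(np.load("top0.npz"));P=world(f)
for (u,v) in [(453,244),(472,190),(389,190),(331,206),(346,243),(199,264),(238,380),(248,172)]:
    q=P[v-14:v+15,u-14:u+15].reshape(-1,3);print((u,v),P[v,u].round(3),q[:,2].max().round(3))
E
```

```text
scene red 200 [0.5815 0.3787 0.0919] [-0.042  0.356  0.08 ] [0.614 0.776 0.715] ((279.0, 279.0), (10.0, 22.0), 90.0)
scene orange 241 [0.4989 0.4189 0.0801] [-0.042  0.396  0.076] [0.524 0.776 0.715] ((285.54998779296875, 315.3500061035156), (13.914020538330078, 18.65743637084961), 18.434947967529297)
deck ((547.7133178710938, 417.3640441894531), (103.2129898071289, 194.68470764160156), 40.53536605834961) 0.07920162154881955
all ((497.3592224121094, 403.9894104003906), (197.13645935058594, 239.8070831298828), 40.53536605834961)
ledge [0.48640123 0.39238594 0.06307098] 1709
top red 140 [0.5867 0.3745 0.0946] [0.492 0.211 0.078] [0.607 0.393 1.506] ((264.2682800292969, 260.58538818359375), (14.992681503295898, 10.30746841430664), 51.34019088745117)
top orange 139 [0.4986 0.4179 0.0819] [0.478 0.211 0.074] [0.519 0.438 1.506] ((246.75003051757812, 294.7500305175781), (9.192387580871582, 15.55634880065918), 45.0)
deck ((536.611328125, 405.41510009765625), (138.737548828125, 190.7371063232422), 40.696006774902344) 0.08087455351988804
all ((534.10302734375, 403.13153076171875), (145.488037109375, 191.04705810546875), 40.85231399536133)
ledge [0.49648719 0.37149083 0.064429  ] 1007
(453, 244) [ 0.631 -0.106  0.081] 1.506
(472, 190) [ 0.75  -0.13   0.186] 1.506
(389, 190) [0.746 0.069 0.202] 1.506
(331, 206) [0.741 0.205 0.003] 1.506
(346, 243) [0.637 0.165 0.033] 1.506
(199, 264) [0.58  0.554 0.03 ] 1.506
(238, 380) [0.282 0.441 0.045] 1.506
(248, 172) [0.828 0.429 0.031] 1.506
```

View pics/topc.png

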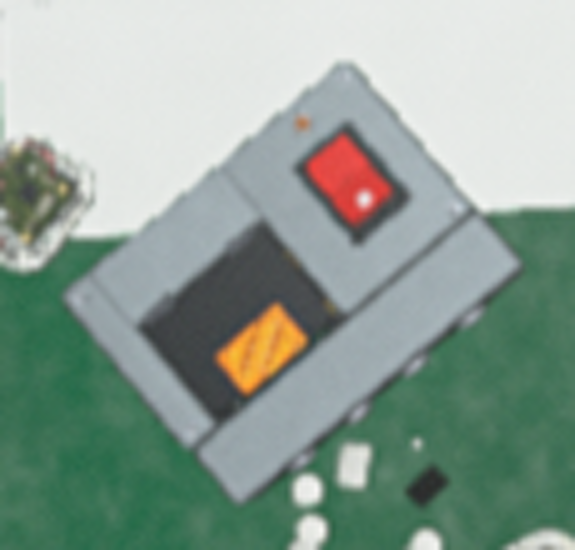

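The crop shows the white dot at crop pixel (365,199), which is top (268,265). The hatch is shut with its free edge towards the ledge, and the pack yaw is about 40.7°. Next I'll compute the targets and the waypoints in tool axes.

```bash
cat >> h.py <<'E'
def ray(f,u,v,z):
    K=f["camera_matrix"];d=R.from_quat(f["rotation"]).apply([(u-K[0,2])/K[0,0],-(v-K[1,2])/K[1,1],-1]);e=np.array(f["eye"])
    return e+d*(z-e[2])/d[2]
YAW=np.radians(40.7);RP=R.from_euler('z',YAW);O=np.array([.534,.4035,0])
def pk(p): return RP.apply(np.array(p))+O      # pack -> world
def inpk(p): return RP.inv().apply(np.array(p)-O)
def where():
    s=bot.read_state();r=R.from_quat(s["orientation"])
    X=r.apply([1,0,0]);print("t",s["t"],"tcp",s["tcp_pos"].round(4),"pack",inpk(s["tcp_pos"]).round(4),"yaw",np.degrees(np.arctan2(X[1],X[0])).round(2),"zdir",r.apply([0,0,1]).round(3),"F",s["force"].round(1),"q",s["q"].round(2));return s,r
E
python3 - <<'E'
from h import *
f=dict(np.load("top0.npz"));g=dict(np.load("scene0.npz"))
for n,f,b in(("top",f,(250,275,250,275)),("scene",g,(268,292,270,290))):
    c=f["color"].astype(int);M=masks(f)["red"]
    y0,y1,x0,x1=b[2],b[3],b[0],b[1]
    sub=c[y0:y1,x0:x1];m=cv2.dilate(M[y0:y1,x0:x1].astype(np.uint8),np.ones((3,3)))
    w=np.clip(sub[...,1]-90,0,None)*(sub[...,0]>170)*m
    v,u=np.indices(w.shape);u=(u*w).sum()/w.sum()+x0;v=(v*w).sum()/w.sum()+y0
    p=ray(f,u,v,.096);print(n,"dot",u,v,p.round(4),"pack",inpk(p).round(4))
    r=M&(np.indices(M.shape)[0]>240)&(np.indices(M.shape)[0]<300);vv,uu=np.nonzero(r);k=(np.abs(uu-(x0+x1)/2)<20)
    p=ray(f,uu[k].mean(),vv[k].mean(),.095);print("red c",inpk(p).round(4))
    o=masks(f)["orange"];vv,uu=np.nonzero(o);a=(248,295) if n=="top" else (286,316);k=np.hypot(uu-a[0],vv-a[1])<14
    print("pad",inpk(ray(f,uu[k].mean(),vv[k].mean(),.082)).round(4))
s,r=where()
r2=R.from_euler('z',YAW)*R.from_euler('x',np.pi)
W=[s["tcp_pos"],[.155,-.657,.35],[.10,-.44,.38],[.27,-.36,.38],[.42,-.16,.38],[.45,.08,.38],[.42,.28,.38],pk([.005,-.057,.2])]
for a,b in zip(W,W[1:]): d=r2.inv().apply(np.array(b)-a);print(np.round(b,3),d.round(3),np.ceil(abs(d).max()/.06))
E
```

```text
top dot 267.2521186440678 264.4512711864407 [0.5754 0.3658 0.096 ] pack [ 0.0069 -0.0556  0.096 ]
red c [ 0.0209 -0.056   0.095 ]
pad [-0.0169  0.0335  0.082 ]
scene dot 283.324118207817 274.64442326024783 [0.5826 0.3664 0.096 ] pack [ 0.0127 -0.0598  0.096 ]
red c [ 0.0187 -0.0465  0.095 ]
pad [-0.0168  0.0364  0.082 ]
t 0.1 tcp [ 0.1549 -0.6565  0.2304] pack [-0.9786 -0.5564  0.2304] yaw 13.28 zdir [-0.     0.002 -1.   ] F [-0.5  0.8  0. ] q [ 1.31  0.47 -0.05  1.53  0.02  1.14 -0.08]
[ 0.155 -0.657  0.35 ] [-0.    0.   -0.12] 2.0
[ 0.1  -0.44  0.38] [ 0.1  -0.2  -0.03] 4.0
[ 0.27 -0.36  0.38] [0.181 0.05  0.   ] 4.0
[ 0.42 -0.16  0.38] [ 0.244 -0.054 -0.   ] 5.0
[0.45 0.08 0.38] [ 0.179 -0.162 -0.   ] 3.0
[0.42 0.28 0.38] [ 0.108 -0.171 -0.   ] 3.0
[0.575 0.364 0.2  ] [0.172 0.038 0.18 ] 4.0
```

step_arm([
  {"az": -0.16, "dz": -0.05, "hand": 1},
  {"az": -0.16, "dz": -0.05, "hand": 1},
  {"az": -0.158, "dz": -0.03, "hand": 1},
  {"dx": 0.025, "dy": -0.05, "dz": -0.005, "hand": 1},
  {"dx": 0.025, "dy": -0.05, "dz": -0.005, "hand": 1},
  {"dx": 0.025, "dy": -0.05, "dz": -0.005, "hand": 1},
  {"dx": 0.02, "dy": -0.04, "dz": -0.005, "hand": 1},
  {"hand": 1},
])

```text
schema error: expected keys ax, ay, az, dx, dy, dz, hand
```

```bash
python3 -c "
from h import *
where()"
```

```text
t 0.1 tcp [ 0.1549 -0.6565  0.2304] pack [-0.9786 -0.5564  0.2304] yaw 13.28 zdir [-0.     0.002 -1.   ] F [-0.5  0.8  0. ] q [ 1.31  0.47 -0.05  1.53  0.02  1.14 -0.08]
```

All seven keys are needed in every row.

step_arm([
  {"ax": 0, "ay": 0, "az": -0.16, "dx": 0, "dy": 0, "dz": -0.05, "hand": 1},
  {"ax": 0, "ay": 0, "az": -0.16, "dx": 0, "dy": 0, "dz": -0.05, "hand": 1},
  {"ax": 0, "ay": 0, "az": -0.158, "dx": 0, "dy": 0, "dz": -0.03, "hand": 1},
  {"ax": 0, "ay": 0, "az": 0, "dx": 0.025, "dy": -0.05, "dz": -0.005, "hand": 1},
  {"ax": 0, "ay": 0, "az": 0, "dx": 0.025, "dy": -0.05, "dz": -0.005, "hand": 1},
  {"ax": 0, "ay": 0, "az": 0, "dx": 0.025, "dy": -0.05, "dz": -0.005, "hand": 1},
  {"ax": 0, "ay": 0, "az": 0, "dx": 0.02, "dy": -0.04, "dz": -0.005, "hand": 1},
  {"ax": 0, "ay": 0, "az": 0, "dx": 0, "dy": 0, "dz": 0, "hand": 1},
])

```text
t: 1.1
tcp_pos: [0.1027, -0.4487, 0.3822]
orientation: [0.938, 0.347, -0.0, 0.001]
force: [0.7, -0.1, -0.3]
opening: 0.0004
gripper_force: 0.0
```

```bash
python3 -c "
from h import *
where()"
```

```text
t 1.1 tcp [ 0.1027 -0.4487  0.3822] pack [-0.8827 -0.3648  0.3822] yaw 40.66 zdir [-0.    -0.002 -1.   ] F [ 0.7 -0.1 -0.3] q [ 1.42  0.01 -0.17  1.78  0.    1.35  0.39]
```

step_arm([
  {"ax": 0, "ay": 0, "az": 0, "dx": 0.046, "dy": 0.012, "dz": 0, "hand": 1},
  {"ax": 0, "ay": 0, "az": 0, "dx": 0.046, "dy": 0.012, "dz": 0, "hand": 1},
  {"ax": 0, "ay": 0, "az": 0, "dx": 0.046, "dy": 0.012, "dz": 0, "hand": 1},
  {"ax": 0, "ay": 0, "az": 0, "dx": 0.046, "dy": 0.012, "dz": 0, "hand": 1},
  {"ax": 0, "ay": 0, "az": 0, "dx": 0.049, "dy": -0.011, "dz": 0, "hand": 1},
  {"ax": 0, "ay": 0, "az": 0, "dx": 0.049, "dy": -0.011, "dz": 0, "hand": 1},
  {"ax": 0, "ay": 0, "az": 0, "dx": 0.049, "dy": -0.011, "dz": 0, "hand": 1},
  {"ax": 0, "ay": 0, "az": 0, "dx": 0.049, "dy": -0.011, "dz": 0, "hand": 1},
])

```text
t: 2.1
tcp_pos: [0.3956, -0.2055, 0.381]
orientation: [0.938, 0.347, 0.0, -0.0]
force: [-0.3, -0.6, 0.3]
opening: 0.0
gripper_force: 0.0
```

```bash
python3 -c "
from h import *
where()"
```

```text
t 2.1 tcp [ 0.3956 -0.2055  0.381 ] pack [-0.502  -0.3714  0.381 ] yaw 40.65 zdir [ 0.001  0.001 -1.   ] F [-0.3 -0.6  0.3] q [ 0.99  0.01 -0.6   1.79  0.    1.34 -0.47]
```

step_arm([
  {"ax": 0, "ay": 0, "az": 0, "dx": 0.045, "dy": -0.036, "dz": 0, "hand": 1},
  {"ax": 0, "ay": 0, "az": 0, "dx": 0.045, "dy": -0.036, "dz": 0, "hand": 1},
  {"ax": 0, "ay": 0, "az": 0, "dx": 0.045, "dy": -0.036, "dz": 0, "hand": 1},
  {"ax": 0, "ay": 0, "az": 0, "dx": 0.045, "dy": -0.036, "dz": 0, "hand": 1},
  {"ax": 0, "ay": 0, "az": 0, "dx": 0.045, "dy": -0.036, "dz": 0, "hand": 1},
  {"ax": 0, "ay": 0, "az": 0, "dx": 0.036, "dy": -0.057, "dz": 0, "hand": 1},
  {"ax": 0, "ay": 0, "az": 0, "dx": 0.036, "dy": -0.057, "dz": 0, "hand": 1},
  {"ax": 0, "ay": 0, "az": 0, "dx": 0.036, "dy": -0.057, "dz": 0, "hand": 1},
])

```text
t: 3.1
tcp_pos: [0.4207, 0.2641, 0.3813]
orientation: [0.938, 0.347, 0.0, -0.001]
force: [0.3, 0.2, -0.7]
opening: 0.0003
gripper_force: 0.0
```

```bash
python3 -c "
from h import *
where()"
```

```text
t 3.1 tcp [0.4207 0.2641 0.3813] pack [-0.1768 -0.0319  0.3813] yaw 40.58 zdir [ 0.     0.001 -1.   ] F [ 0.3  0.2 -0.7] q [ 0.31  0.2  -1.1   1.68  0.18  1.37 -1.68]
```

step_arm([
  {"ax": 0, "ay": 0, "az": 0, "dx": 0.036, "dy": 0.005, "dz": 0.03, "hand": 1},
  {"ax": 0, "ay": 0, "az": 0, "dx": 0.036, "dy": 0.005, "dz": 0.03, "hand": 1},
  {"ax": 0, "ay": 0, "az": 0, "dx": 0.036, "dy": 0.005, "dz": 0.045, "hand": 1},
  {"ax": 0, "ay": 0, "az": 0, "dx": 0.036, "dy": 0.005, "dz": 0.045, "hand": 1},
  {"ax": 0, "ay": 0, "az": 0, "dx": 0.03, "dy": 0.005, "dz": 0.045, "hand": 1},
  {"ax": 0, "ay": 0, "az": 0, "dx": 0, "dy": 0, "dz": 0.03, "hand": 1},
  {"ax": 0, "ay": 0, "az": 0, "dx": 0, "dy": 0, "dz": 0, "hand": 1},
  {"ax": 0, "ay": 0, "az": 0, "dx": 0, "dy": 0, "dz": 0, "hand": 1},
])

```text
t: 4.1
tcp_pos: [0.569, 0.3575, 0.1573]
orientation: [0.938, 0.347, 0.001, -0.001]
force: [0.3, 0.1, 0.3]
opening: 0.0003
gripper_force: 0.0
```

```bash
python3 - <<'E'
from h import *
where()
f=grab("scene");c=f["color"][235:385,205:355,::-1];c=cv2.resize(c,None,fx=4,fy=4,interpolation=cv2.INTER_CUBIC);cv2.imwrite("pics/s1.png",c)
E
```

```text
t 4.1 tcp [0.569  0.3575 0.1573] pack [-0.0035 -0.0577  0.1573] yaw 40.66 zdir [ 0.001  0.002 -1.   ] F [0.3 0.1 0.3] q [-0.06  0.69 -0.89  1.58  0.57  1.14 -1.93]
```

View pics/s1.png

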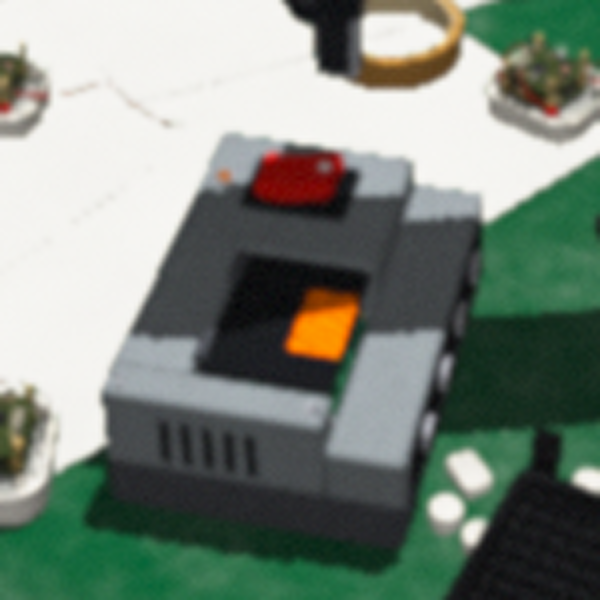

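The fingertip, at about (338,70) in the crop, hangs above the dot end of the rocker at (325,165). I'll line it up and descend.

step_arm([
  {"ax": 0, "ay": 0, "az": 0, "dx": 0.007, "dy": -0.001, "dz": 0.025, "hand": 1},
  {"ax": 0, "ay": 0, "az": 0, "dx": 0, "dy": 0, "dz": 0.02, "hand": 1},
  {"ax": 0, "ay": 0, "az": 0, "dx": 0, "dy": 0, "dz": 0.008, "hand": 1},
  {"ax": 0, "ay": 0, "az": 0, "dx": 0, "dy": 0, "dz": 0.003, "hand": 1},
  {"ax": 0, "ay": 0, "az": 0, "dx": 0, "dy": 0, "dz": 0.002, "hand": 1},
  {"ax": 0, "ay": 0, "az": 0, "dx": 0, "dy": 0, "dz": 0, "hand": 1},
])

```text
t: 4.9
tcp_pos: [0.5733, 0.3623, 0.0988]
orientation: [0.938, 0.347, 0.0, -0.0]
force: [-0.1, -0.7, -0.2]
opening: 0.0001
gripper_force: 0.0
```

step_arm([
  {"ax": 0, "ay": 0, "az": 0, "dx": 0, "dy": 0, "dz": 0.002, "hand": 1},
  {"ax": 0, "ay": 0, "az": 0, "dx": 0, "dy": 0, "dz": 0.002, "hand": 1},
  {"ax": 0, "ay": 0, "az": 0, "dx": 0, "dy": 0, "dz": 0.002, "hand": 1},
  {"ax": 0, "ay": 0, "az": 0, "dx": 0, "dy": 0, "dz": 0, "hand": 1},
])

```text
t: 5.4
tcp_pos: [0.5729, 0.3619, 0.0923]
orientation: [0.938, 0.347, -0.0, 0.0]
force: [-1.5, -1.9, 3.6]
opening: -0.0001
gripper_force: 1.6
```

step_arm([
  {"ax": 0, "ay": 0, "az": 0, "dx": 0, "dy": 0, "dz": 0.001, "hand": 1},
  {"ax": 0, "ay": 0, "az": 0, "dx": 0, "dy": 0, "dz": 0.001, "hand": 1},
  {"ax": 0, "ay": 0, "az": 0, "dx": 0, "dy": 0, "dz": 0, "hand": 1},
])

```text
t: 5.78
tcp_pos: [0.5729, 0.362, 0.0921]
orientation: [0.938, 0.347, -0.0, 0.001]
force: [-4.0, -3.6, 12.6]
opening: 0.0
gripper_force: 6.1
```

The force rose to 12.6 N at z = 0.092, which matches the rocker's off height. I'll lift and move over the pad.

step_arm([
  {"ax": 0, "ay": 0, "az": 0, "dx": 0, "dy": 0, "dz": -0.025, "hand": 1},
  {"ax": 0, "ay": 0, "az": 0, "dx": 0, "dy": 0, "dz": -0.04, "hand": 1},
  {"ax": 0, "ay": 0, "az": 0, "dx": -0.01, "dy": -0.046, "dz": 0, "hand": 1},
  {"ax": 0, "ay": 0, "az": 0, "dx": -0.01, "dy": -0.046, "dz": 0, "hand": 1},
  {"ax": 0, "ay": 0, "az": 0, "dx": 0, "dy": 0, "dz": 0, "hand": 1},
  {"ax": 0, "ay": 0, "az": 0, "dx": 0, "dy": 0, "dz": 0, "hand": 1},
])

```text
t: 6.52
tcp_pos: [0.4988, 0.419, 0.156]
orientation: [0.938, 0.347, 0.001, 0.0]
force: [0.5, 0.0, 0.3]
opening: 0.0
gripper_force: 0.0
```

```bash
python3 - <<'E'
from h import *
where()
f=grab("scene");c=f["color"][235:385,205:355,::-1];c=cv2.resize(c,None,fx=4,fy=4,interpolation=cv2.INTER_CUBIC);cv2.imwrite("pics/s2.png",c)
E
```

```text
t 6.525 tcp [0.4988 0.419  0.156 ] pack [-0.0166  0.0347  0.156 ] yaw 40.66 zdir [ 0.002  0.001 -1.   ] F [0.5 0.  0.3] q [-0.17  0.67 -0.89  1.64  0.57  1.12 -2.08]
```

View pics/s2.png

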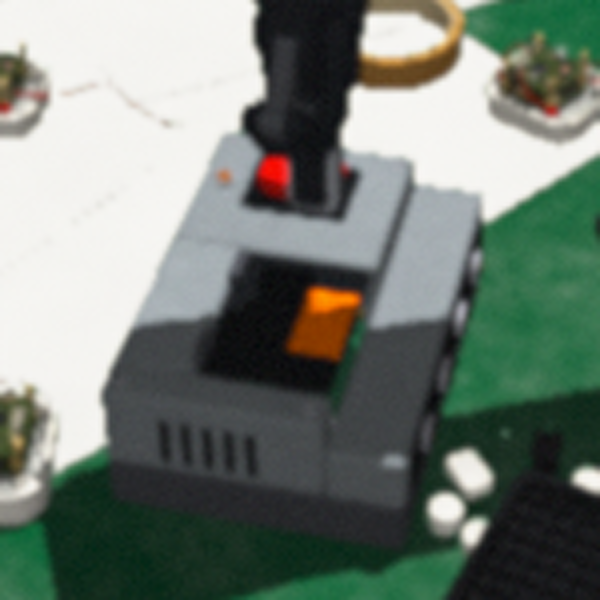

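The tip hangs in front of the rocker in this view, and the visible rear end of the rocker at (275,175) is brighter. I'll check its tilt by depth before going on.

```bash
python3 - <<'E'
from h import *
for n in("scene","top"):
    o=dict(np.load(n+"0.npz"));g=grab(n)
    for f in(o,g):
        P=world(f);m=masks(f)["red"];q=P[m];l=inpk(q);k=(abs(l[:,0]-.02)<.03)&(abs(l[:,1]+.057)<.03);l=l[k];print(n,k.sum())
        for a,b in((0,.012),(.012,.02),(.02,.03),(.03,.042)):
            s=l[(l[:,0]>=a)&(l[:,0]<b)]
            if len(s):print("  ",a,len(s),np.median(s[:,2]).round(4))
E
```

```text
scene 198
   0 50 0.0959
   0.012 38 0.0926
   0.02 54 0.0912
   0.03 44 0.0905
scene 55
   0.02 29 0.0945
   0.03 24 0.096
top 137
   0 32 0.0986
   0.012 31 0.0953
   0.02 41 0.0932
   0.03 33 0.0917
top 145
   0 36 0.0927
   0.012 34 0.0926
   0.02 41 0.0958
   0.03 30 0.0984
```

The rocker is off: its front end is now low and its rear end high. Now I'll press the pad.

step_arm([
  {"ax": 0, "ay": 0, "az": 0, "dx": 0, "dy": 0, "dz": 0.03, "hand": 1},
  {"ax": 0, "ay": 0, "az": 0, "dx": 0, "dy": 0, "dz": 0.025, "hand": 1},
  {"ax": 0, "ay": 0, "az": 0, "dx": 0, "dy": 0, "dz": 0.011, "hand": 1},
  {"ax": 0, "ay": 0, "az": 0, "dx": 0, "dy": 0, "dz": 0.004, "hand": 1},
  {"ax": 0, "ay": 0, "az": 0, "dx": 0, "dy": 0, "dz": 0, "hand": 1},
  {"ax": 0, "ay": 0, "az": 0, "dx": 0, "dy": 0, "dz": 0, "hand": 1},
])

```text
t: 7.42
tcp_pos: [0.4984, 0.4193, 0.0863]
orientation: [0.938, 0.347, 0.001, -0.0]
force: [-0.1, -0.3, -1.0]
opening: 0.0001
gripper_force: 0.0
```

step_arm([
  {"ax": 0, "ay": 0, "az": 0, "dx": 0, "dy": 0, "dz": 0.002, "hand": 1},
  {"ax": 0, "ay": 0, "az": 0, "dx": 0, "dy": 0, "dz": 0.002, "hand": 1},
  {"ax": 0, "ay": 0, "az": 0, "dx": 0, "dy": 0, "dz": 0.002, "hand": 1},
  {"ax": 0, "ay": 0, "az": 0, "dx": 0, "dy": 0, "dz": 0.001, "hand": 1},
  {"ax": 0, "ay": 0, "az": 0, "dx": 0, "dy": 0, "dz": 0, "hand": 1},
])

```text
t: 8.05
tcp_pos: [0.4981, 0.4189, 0.0786]
orientation: [0.938, 0.347, 0.0, 0.0]
force: [0.3, -0.9, 2.8]
opening: -0.0001
gripper_force: 1.5
```

step_arm([
  {"ax": 0, "ay": 0, "az": 0, "dx": 0, "dy": 0, "dz": 0.001, "hand": 1},
  {"ax": 0, "ay": 0, "az": 0, "dx": 0, "dy": 0, "dz": 0.001, "hand": 1},
  {"ax": 0, "ay": 0, "az": 0, "dx": 0, "dy": 0, "dz": 0, "hand": 1},
])

```text
t: 8.43
tcp_pos: [0.4982, 0.419, 0.0764]
orientation: [0.938, 0.348, 0.0, -0.0]
force: [-0.0, 0.6, 3.5]
opening: 0.0001
gripper_force: 1.8
```

step_arm([
  {"ax": 0, "ay": 0, "az": 0, "dx": 0, "dy": 0, "dz": 0.001, "hand": 1},
  {"ax": 0, "ay": 0, "az": 0, "dx": 0, "dy": 0, "dz": 0, "hand": 1},
])

```text
t: 8.68
tcp_pos: [0.4983, 0.4191, 0.0754]
orientation: [0.938, 0.347, 0.0, -0.0]
force: [0.5, -0.6, 3.9]
opening: 0.0001
gripper_force: 1.8
```

Releasing: straight up, then back over the front.

step_arm([
  {"ax": 0, "ay": 0, "az": 0, "dx": 0, "dy": 0, "dz": -0.04, "hand": 1},
  {"ax": 0, "ay": 0, "az": 0, "dx": 0, "dy": 0, "dz": -0.05, "hand": 1},
  {"ax": 0, "ay": 0, "az": 0, "dx": -0.04, "dy": 0, "dz": 0, "hand": 1},
  {"ax": 0, "ay": 0, "az": 0, "dx": -0.03, "dy": 0, "dz": 0, "hand": 1},
  {"ax": 0, "ay": 0, "az": 0, "dx": 0, "dy": 0, "dz": 0, "hand": 1},
  {"ax": 0, "ay": 0, "az": 0, "dx": 0, "dy": 0, "dz": 0, "hand": 1},
  {"ax": 0, "ay": 0, "az": 0, "dx": 0, "dy": 0, "dz": 0, "hand": 1},
  {"ax": 0, "ay": 0, "az": 0, "dx": 0, "dy": 0, "dz": 0, "hand": 1},
])

```text
t: 9.68
tcp_pos: [0.4451, 0.3736, 0.165]
orientation: [0.938, 0.347, -0.0, -0.0]
force: [-0.4, 0.1, -0.0]
opening: -0.0001
gripper_force: 0.0
```

```bash
python3 - <<'E'
from h import *
where()
f=grab("scene");c=f["color"][235:385,205:355,::-1];c=cv2.resize(c,None,fx=4,fy=4,interpolation=cv2.INTER_CUBIC);cv2.imwrite("pics/s3.png",c)
l=inpk(world(f).reshape(-1,3));m=masks(f)["orange"].ravel()
k=m&(abs(l[:,0])<.1)&(abs(l[:,1])<.1);print("orange",k.sum(),np.median(l[k],0).round(4))
k=(abs(l[:,1]-.033)<.03)&(abs(l[:,0])<.06)&(l[:,2]>.085)&(l[:,2]<.13);print(k.sum(),l[k].min(0).round(3),l[k].max(0).round(3))
for n in("scene",):
  k=(abs(l[:,1])<.09)&(abs(l[:,2]-.0795)<.004);print("deck x range",l[k][:,0].min(),l[k][:,0].max())
E
```

```text
t 9.675 tcp [0.4451 0.3736 0.165 ] pack [-0.0868  0.0353  0.165 ] yaw 40.66 zdir [-0.001  0.    -1.   ] F [-0.4  0.1 -0. ] q [-0.09  0.56 -0.95  1.79  0.52  1.06 -2.09]
orange 118 [-0.0047  0.0322  0.113 ]
416 [-0.018  0.003  0.085] [0.033 0.063 0.122]
deck x range -0.6095843723189955 0.0710123248375915
```

View pics/s3.png

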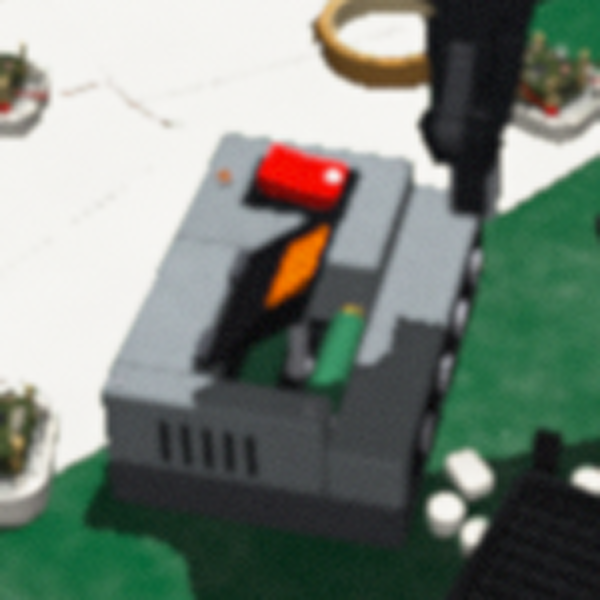

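The hatch is ajar by itself, with its edge about 42 mm up and the plunger visible under it at (300,350). The rocker dot end is down. I'll lower in front of the edge, with the tip just below it and above the plunger, and push.

step_arm([
  {"ax": 0, "ay": 0, "az": 0, "dx": 0, "dy": 0.002, "dz": 0.03, "hand": 1},
  {"ax": 0, "ay": 0, "az": 0, "dx": 0.01, "dy": 0, "dz": 0.022, "hand": 1},
  {"ax": 0, "ay": 0, "az": 0, "dx": 0.02, "dy": 0, "dz": 0, "hand": 1},
  {"ax": 0, "ay": 0, "az": 0, "dx": 0.015, "dy": 0, "dz": 0, "hand": 1},
  {"ax": 0, "ay": 0, "az": 0, "dx": 0.005, "dy": 0, "dz": 0, "hand": 1},
  {"ax": 0, "ay": 0, "az": 0, "dx": 0, "dy": 0, "dz": 0, "hand": 1},
])

```text
t: 10.48
tcp_pos: [0.484, 0.4045, 0.1134]
orientation: [0.938, 0.348, 0.0, -0.0]
force: [0.5, 0.0, 0.4]
opening: -0.0
gripper_force: 0.0
```

```bash
python3 -c "
from h import *
where()"
```

```text
t 10.475 tcp [0.484  0.4045 0.1134] pack [-0.0372  0.0333  0.1134] yaw 40.67 zdir [-0.  0. -1.] F [0.5 0.  0.4] q [-0.17  0.68 -0.87  1.72  0.6   1.03 -2.12]
```

step_arm([
  {"ax": 0, "ay": 0, "az": 0, "dx": 0.004, "dy": 0, "dz": 0, "hand": 1},
  {"ax": 0, "ay": 0, "az": 0, "dx": 0.004, "dy": 0, "dz": 0, "hand": 1},
  {"ax": 0, "ay": 0, "az": 0, "dx": 0.004, "dy": 0, "dz": 0, "hand": 1},
  {"ax": 0, "ay": 0, "az": 0, "dx": 0.004, "dy": 0, "dz": -0.002, "hand": 1},
  {"ax": 0, "ay": 0, "az": 0, "dx": 0.004, "dy": 0, "dz": -0.003, "hand": 1},
  {"ax": 0, "ay": 0, "az": 0, "dx": 0.004, "dy": 0, "dz": -0.003, "hand": 1},
  {"ax": 0, "ay": 0, "az": 0, "dx": 0, "dy": 0, "dz": 0, "hand": 1},
])

```text
t: 11.35
tcp_pos: [0.5027, 0.4203, 0.1217]
orientation: [0.938, 0.347, 0.0, -0.0]
force: [0.0, 0.2, -0.4]
opening: 0.0003
gripper_force: 0.1
```

```bash
cat > st.py <<'E'
from h import *
where()
f=grab("scene")
l=inpk(world(f).reshape(-1,3));m=masks(f)["orange"].ravel()
k=m&(abs(l[:,0])<.1)&(abs(l[:,1])<.1)&(l[:,2]<.2);c=np.median(l[k],0);print("orange",k.sum(),c.round(4),"angle",np.arctan2(c[2]-.0815,.031-c[0]))
E
python3 st.py
```

```text
t 11.35 tcp [0.5027 0.4203 0.1217] pack [-0.0127  0.0332  0.1217] yaw 40.65 zdir [ 0.001  0.001 -1.   ] F [ 0.   0.2 -0.4] q [-0.19  0.71 -0.87  1.65  0.6   1.07 -2.1 ]
orange 0 [nan nan nan] angle nan
  return _methods._mean(a, axis=axis, dtype=dtype,
  ret = um.true_divide(
```

```bash
python3 - <<'E'
from h import *
f=grab("scene");c=f["color"][235:385,205:355,::-1];c=cv2.resize(c,None,fx=4,fy=4,interpolation=cv2.INTER_CUBIC);cv2.imwrite("pics/s4.png",c)
E
```

```text
(no output)
```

View pics/s4.png

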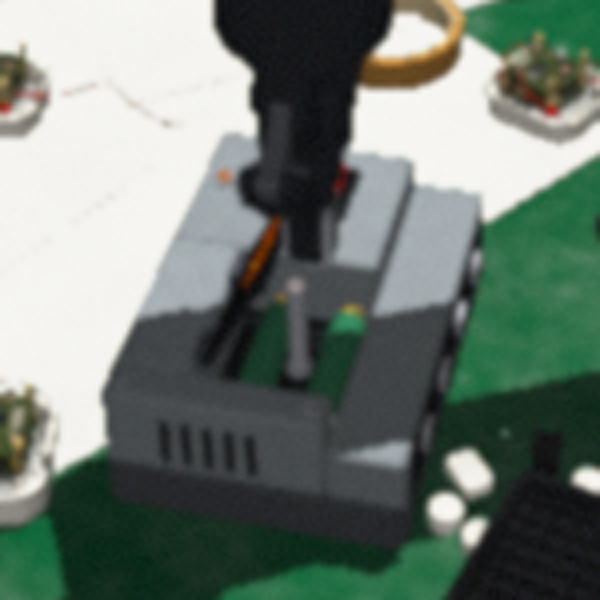

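The finger, at (305,240), is behind the raised edge and swinging it up. The plunger is clear below. Continuing.

step_arm([
  {"ax": 0, "ay": 0, "az": 0, "dx": 0.005, "dy": 0, "dz": -0.002, "hand": 1},
  {"ax": 0, "ay": 0, "az": 0, "dx": 0.005, "dy": 0, "dz": -0.002, "hand": 1},
  {"ax": 0, "ay": 0, "az": 0, "dx": 0.005, "dy": 0, "dz": -0.002, "hand": 1},
  {"ax": 0, "ay": 0, "az": 0, "dx": 0.005, "dy": 0, "dz": 0, "hand": 1},
  {"ax": 0, "ay": 0, "az": 0, "dx": 0.005, "dy": 0, "dz": 0, "hand": 1},
  {"ax": 0, "ay": 0, "az": 0, "dx": 0.005, "dy": 0, "dz": 0, "hand": 1},
  {"ax": 0, "ay": 0, "az": 0, "dx": 0.004, "dy": 0, "dz": 0, "hand": 1},
  {"ax": 0, "ay": 0, "az": 0, "dx": 0.004, "dy": 0, "dz": 0, "hand": 1},
])

```text
t: 12.45
tcp_pos: [0.5313, 0.4449, 0.1273]
orientation: [0.938, 0.348, 0.0, 0.0]
force: [0.2, 0.3, 0.4]
opening: 0.0002
gripper_force: 0.0
```

step_arm([
  {"ax": 0, "ay": 0, "az": 0, "dx": 0.004, "dy": 0, "dz": 0, "hand": 1},
  {"ax": 0, "ay": 0, "az": 0, "dx": 0.004, "dy": 0, "dz": 0, "hand": 1},
  {"ax": 0, "ay": 0, "az": 0, "dx": 0.003, "dy": 0, "dz": 0, "hand": 1},
  {"ax": 0, "ay": 0, "az": 0, "dx": 0, "dy": 0, "dz": 0, "hand": 1},
])

```text
t: 12.95
tcp_pos: [0.5396, 0.452, 0.1272]
orientation: [0.938, 0.347, 0.0, -0.0]
force: [0.1, 0.6, 0.3]
opening: -0.0001
gripper_force: 0.0
```

```bash
python3 - <<'E'
from h import *
where()
f=grab("scene");c=f["color"][235:385,205:355,::-1];c=cv2.resize(c,None,fx=4,fy=4,interpolation=cv2.INTER_CUBIC);cv2.imwrite("pics/s5.png",c)
E
```

```text
t 12.95 tcp [0.5396 0.452  0.1272] pack [0.0358 0.0331 0.1272] yaw 40.66 zdir [-0.  0. -1.] F [0.1 0.6 0.3] q [-0.24  0.76 -0.85  1.52  0.61  1.14 -2.07]
```

View pics/s5.png

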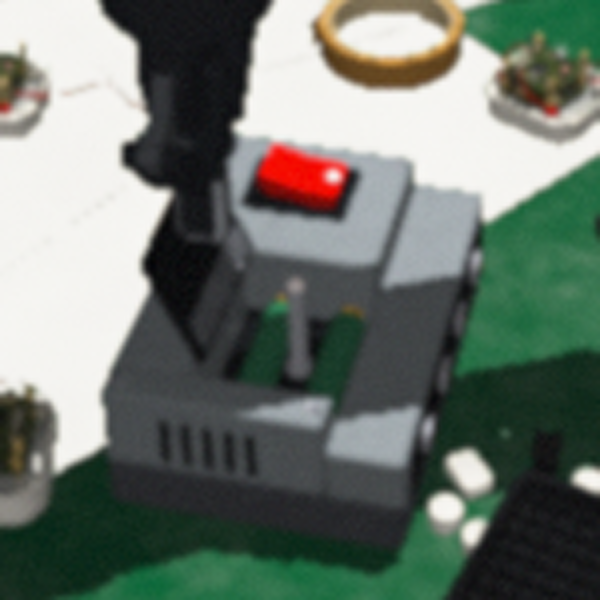

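The hatch, at (185,290), now leans back past upright. I'll withdraw forward, then up, and check.

step_arm([
  {"ax": 0, "ay": 0, "az": 0, "dx": -0.01, "dy": 0, "dz": 0, "hand": 1},
  {"ax": 0, "ay": 0, "az": 0, "dx": -0.03, "dy": 0, "dz": -0.005, "hand": 1},
  {"ax": 0, "ay": 0, "az": 0, "dx": -0.04, "dy": 0, "dz": -0.03, "hand": 1},
  {"ax": 0, "ay": 0, "az": 0, "dx": -0.05, "dy": 0, "dz": -0.05, "hand": 1},
  {"ax": 0, "ay": 0, "az": 0, "dx": -0.05, "dy": 0, "dz": -0.05, "hand": 1},
  {"ax": 0, "ay": 0, "az": 0, "dx": -0.02, "dy": 0, "dz": -0.05, "hand": 1},
  {"ax": 0, "ay": 0, "az": 0, "dx": 0, "dy": 0, "dz": 0, "hand": 1},
  {"ax": 0, "ay": 0, "az": 0, "dx": 0, "dy": 0, "dz": 0, "hand": 1},
])

```text
t: 14.0
tcp_pos: [0.3963, 0.3282, 0.3002]
orientation: [0.938, 0.347, -0.0, 0.001]
force: [0.3, -1.0, 0.2]
opening: -0.0003
gripper_force: 0.0
```

```bash
python3 - <<'E'
from h import *
where()
f=grab("scene");c=f["color"][235:385,205:355,::-1];c=cv2.resize(c,None,fx=4,fy=4,interpolation=cv2.INTER_CUBIC);cv2.imwrite("pics/s6.png",c)
l=inpk(world(f).reshape(-1,3));k=(abs(l[:,1]-.033)<.036)&(l[:,0]>.02)&(l[:,0]<.08)&(l[:,2]>.09)&(l[:,2]<.15)
l=l[k];t=l[l[:,2]>np.percentile(l[:,2],85)];c=np.median(t,0);print(k.sum(),c.round(4),np.arctan2(c[2]-.0815,.031-c[0]))
E
```

```text
t 14.0 tcp [0.3963 0.3282 0.3002] pack [-0.1535  0.0327  0.3002] yaw 40.63 zdir [ 0.    -0.002 -1.   ] F [ 0.3 -1.   0.2] q [ 0.12  0.32 -1.1   1.77  0.3   1.24 -1.92]
651 [0.0518 0.0352 0.1384] 1.9217407480943312
```

View pics/s6.png

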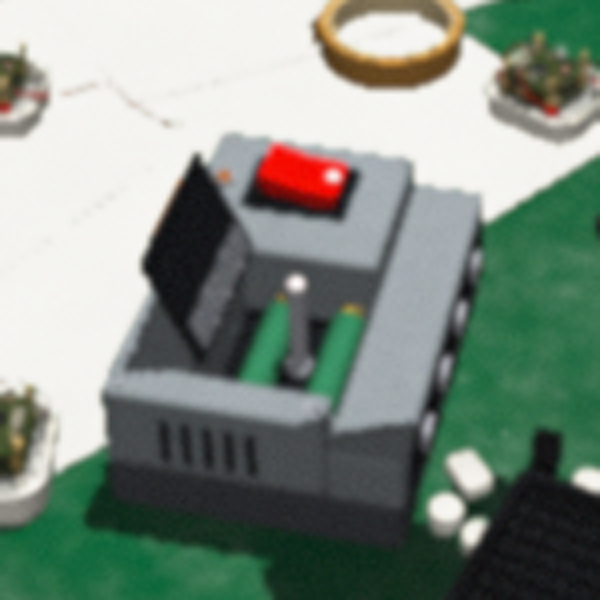

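The hatch rests leaned back at about 1.9–2.0 rad, the plunger is out, the rocker is off and the pack has not moved. The arm is clear of everything, so I'm handing in.

```bash
python3 -c "
from bench import bot
print(bot.close_job())"
```

```text
the job is handed in; nothing more can be done
None
```

The job is handed in after 14 s of robot time: rocker switched off, hatch popped ajar by itself and then pushed back to lean on its stop, pack not moved, and nothing else touched as far as the pictures show.

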